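Slide the worm carriage between the guide cheeks into the bar puller's socket

TASK

Push the oak carriage that carries the spare corkscrew worm across the counter, nose first through the narrow gap between the two brass guide cheeks, until it is fully home against the two steel stops with the worm's brass shank in the puller's bayonet socket. Only push it with the fingers, sliding on the counter: never lift or tip it. Leave the tin collar, the horn corkscrew and the red glass stopper where they are, then take the hand away.

Things in the scene. Friction and masses are not known exactly. Their poses are not given: they have to be found in the camera images.
- puller: Fixed bar puller: two brass guide cheeks on the counter, before an oak board. Origin: on the counter, mid-gap between the cheeks; z up; the way in is along its -y. Cheeks 40 mm tall, 20 mm thick, inner faces at x = -42.5 and +42.5 mm (gap 85 mm), from y = +30 mm (rounded entry ends) to y = -20 mm. With the carriage home, its origin is at x = 0, y = -75 mm here, axes parallel.
- stops (a point): Midway between the two steel stops, on the counter in the plane of their front faces: 125 mm along the puller's -y from its origin, axes as the puller's. Stops 30 mm tall, 16 mm wide, centred at x = -32 and +32 mm from here. With the carriage home its nose touches them and its rear face is 5 mm beyond the cheeks.
- socket (a point): Centre of the mouth of the brass bayonet socket, a ring of 32 mm bore, 44 mm above the counter, 3 mm behind the plane of the stops. Behind it stands the oak board: 180 mm wide, 210 mm tall, its face 27 mm behind this point; a brass spindle and lever above the socket reach up to 255 mm, standing out no farther than this point.
- carriage: Loose light oak block 80 mm wide (x), 100 mm long (y), 26 mm tall, about 0.4 kg, with flat upright faces. Origin: centre of its underside; z up; nose along its -y. On top two dark cradles and a fixed-on worm along y, nothing above 51 mm. Starts on the open side of the cheeks, nose roughly towards them, but off line and turned by up to 35 degrees from the way in.
- shank (a point): Front end of the worm's brass shank, 12 mm thick, on the carriage's centre line, 44 mm above its underside and 22 mm ahead of its nose face; axes as the carriage's.
- collar: Loose tin wine-bottle collar, a ring 42 mm in diameter, 22 mm tall, standing flat; origin at the centre of its underside. Leave alone.
- corkscrew: Loose horn T-corkscrew lying flat: horn handle 100 mm long along its x, 20 mm thick, steel shank and worm reaching about 87 mm along its -y; origin on the counter below the handle's middle. Leave alone.
- stopper: Loose red glass stopper standing upright, 42 mm in diameter, 58 mm tall; origin at the centre of its underside. Leave alone.
Things that resemble listed ones, but are neither listed nor needed, are in the scene too. There is more than one size of the carriage; the job needs the middle-sized.

How it is judged:
On the way:
1. the carriage's middle passes between the cheeks, on the counter and nose first (y of carriage in the frame of puller between -0.03 and 0.03 m and x of carriage in the frame of puller between -0.008 and 0.008 m and height (world z) of carriage below 0.006 m), for 0.1 s.
At the end, for the whole second after the job is handed in: The carriage lies flat and at rest on the counter beyond the cheeks, its nose within 5 mm of the stops, within 10 mm of the puller's centre line and turned less than 0.12 rad from it, shank in the socket; collar, corkscrew and stopper each within 20 mm of where they started (y of carriage in the frame of puller below -0.07 m and distance between shank and socket between 0.01 and 0.03 m and x of carriage in the frame of puller between -0.01 and 0.01 m and angle between the y axis of carriage and the y axis of puller, either way round below 0.12 rad and height (world z) of carriage below 0.004 m and angle between carriage's own z axis and vertical below 0.05 rad and linear speed of carriage below 0.01 m/s and distance of each of collar, corkscrew, stopper from where it was at the start of the episode below 0.02 m); the robot touches nothing.
It fails at once if the carriage is lifted or tipped (height (world z) of carriage above 0.012 m or angle between carriage's own z axis and vertical above 0.2 rad).
It fails at once if a bystander is moved (distance of any of collar, corkscrew, stopper from where it was at the start of the episode above 0.02 m).
It also fails if it takes over 61 s, if anything falls off the work surface, if the arm or the gripper's body presses on something with over 40 N, if the wrist force passes 120 N, or if a joint passes its speed limit or range.

ROBOT

A 6-joint arm with a two-finger parallel gripper is mounted at the origin on the work surface. World frame = base frame: x ahead of the robot, y to its left, z up, the work surface at z = 0. Lengths are in m, angles in rad, forces in N, time in s.
With the tool pointing down it reaches from about 0.425 to 0.95 m from the base axis. Payload 3.5 kg.
Tool frame: the origin (TCP) lies between the finger pads; the fingertips stand 25 mm ahead of it and the grasp point (between the pads) lies 6 mm ahead of it (ctrl.finger_overhang is the distance from the TCP to the fingertips, in m); x points along the fingers, y is the direction in which the jaws open and shut, and the axes are right-handed (so a half turn about x gives the same grasp; the last joint's range is limited). The gripper opens to 85 mm and grips with 20 to 120 N. Pads are 22 mm wide; open, the fingers measure 114 mm over their backs; the gripper's body (76 mm by 85 mm) begins 54 mm behind the grasp point. The pads swing forward as they close: fully open they stand 13 mm farther back than shut.
Start: joints at [-1.336, 0.286, 1.577, -0, 1.279, -0.15], TCP at [0.253, -0.626, 0.256] pointing down, gripper open.
Joint ranges: [-2.77, 2.77], [-0.9, 2.22], [0.21, 2.48], [-1.53, 4.67], [0.24, 2.81], [-2.84, 2.84]. Speed limits (rad/s): [2.79, 2.79, 3.14, 3.14, 3.14, 3.14].

INTERFACE

Orientations are given as a unit quaternion [x, y, z, w].
In Python, from plant import ctrl gives the robot as it stands.
- The arm moves only by the tool play_rows, never from a script. Its argument "targets" is a list of rows, each an object with "delta_pos": the shift along the world's x, y, z normalised to -1 to 1, where 1 is 1000 mm, a list of three; "delta_rot": the turn, a rotation vector about the world's x, y, z normalised to -1 to 1, where 1 is pi rad, a list of three; "claw": the finger opening in mm, from 0 to 85.4. In form: [{"delta_pos": [tx, ty, tz], "delta_rot": [wx, wy, wz], "claw": claw}, ...]. A call has 1 to 20 rows; each row is the pose to reach, as a shift and turn from the pose measured when the call began, turning the shorter way round; what a row does not reach only later rows make up. A row lasts 1/12 s, in which the tool goes at most 41.7 mm and 7.16 degrees, less where a joint would pass 70% of its speed; a pose out of reach is approached as far as the arm can. A call with a number of a shift or a turn outside -1 to 1 is refused whole. A call with a gripper value outside its range is refused whole. The fingers move at their own pace and stop on an object; "newtons" is the grip in N (left out, the last holds). Time passes only in rows, so rows that repeat a pose let the fingers close. It gives the time, the measured TCP pose, the force and the opening at its end, in the units of the state.
- ctrl.get_state(): the state, without advancing time (a new reading comes with each control period).
- ctrl.read_camera(name): name is "side" or "top" or "wrist"; returns the picture (480x640x3 uint8, blue, green, red); there is no depth.
- ctrl.calibration(name): a dict with "fx", "fy", "cx", "cy" (pixels), "k1" (the pictures are not rectified: a ray, as slopes to the right and down, at radius r is drawn at 1 + k1 r^2 times it, then the intrinsics apply), "camera_from_world" (4x4, takes a point from world to camera coordinates). Camera axes: x right, y down, z forward; pixel columns grow to the right and rows downward; lengths in m; the calibration is good to about 2 mm. A picture is of the moment at which its call begins: read the wrist's pose just before it. calibration takes no time and is no camera call; for the wrist camera it gives the pose at the moment of the call.
- ctrl.sign_off(): hands the job in, once; it reports no verdict.
The state is a dict: "time": time; "qpos": joint angles; "dq": joint speeds; "joint_efforts": joint torques, N m; "eef_pos": TCP position; "tcp_rot": TCP orientation; "contact_force": force on the tool from outside, world axes, zero at the start; "wrist_torque": the same for the moment, N m; "opening": opening from 0.0 (shut) to 1.0 (fully open).
Only numpy, scipy, OpenCV 4.12 (cv2) and the standard library are available. Lean on these libraries where they do the work, as an engineer would, in place of code of your own. Each camera call takes 0.05 s, during which the arm holds its last target. There are 200 camera calls.

## Working session

There is one attempt and no reset: what is moved stays moved. The work goes in short steps, Python scripts to look and compute and a tool call to move; the robot and the scene stay as the last step left them, time stands still between calls to the robot, and variables do not carry over. Pictures are saved under pics/ and viewed, about 8 in all and at most 12, crops included, and the job is handed in when it is done.

Besides the shell and the picture viewer there is one more tool, called after ">>>" as name(argument=value, ...) on one line, values as JSON. play_rows: Moves the arm, as the interface text tells. Its arguments: {"type":"object","properties":{"targets":{"type":"array"},"newtons":{"type":"number"}},"required":["targets"]}

```bash
mkdir -p pics; ls
cat > h.py <<'E'
import numpy as np, cv2
from plant import ctrl
def ray(cal,u,v):
    K=np.array([[cal["fx"],0,cal["cx"]],[0,cal["fy"],cal["cy"]],[0,0,1]],float)
    p=cv2.undistortPoints(np.array([[[u,v]]],float),K,np.array([cal["k1"],0,0,0,0.]))[0,0]
    T=np.array(cal["camera_from_world"]);R=T[:3,:3]
    return -R.T@T[:3,3], R.T@np.array([p[0],p[1],1])
def hit(cal,u,v,z):
    o,d=ray(cal,u,v); return o+d*(z-o[2])/d[2]
def proj(cal,P):
    T=np.array(cal["camera_from_world"]);p=T[:3,:3]@np.array(P)+T[:3,3]
    x,y=p[:2]/p[2];s=1+cal["k1"]*(x*x+y*y)
    return cal["fx"]*x*s+cal["cx"],cal["fy"]*y*s+cal["cy"]
def shot(n,f):
    c=ctrl.calibration(n);im=ctrl.read_camera(n);cv2.imwrite(f"pics/{f}.png",im);return c,im
E
python3 - <<'E'
from h import *
for n in("top","side"):
    c,im=shot(n,n+"0"); print(n,{k:np.round(v,3).tolist() for k,v in c.items()})
print(ctrl.get_state())
E
```

```text
pics
top {'fx': 486.48, 'fy': 486.48, 'cx': 319.35, 'cy': 239.668, 'k1': -0.085, 'camera_from_world': [[-0.005, -1.0, -0.018, 0.061], [-0.989, 0.008, -0.149, 0.588], [0.15, 0.017, -0.989, 0.918], [0.0, 0.0, 0.0, 1.0]]}
side {'fx': 448.913, 'fy': 448.913, 'cx': 324.639, 'cy': 240.704, 'k1': -0.098, 'camera_from_world': [[-0.946, -0.323, -0.013, 0.592], [-0.177, 0.551, -0.816, 0.1], [0.271, -0.769, -0.578, 0.723], [0.0, 0.0, 0.0, 1.0]]}
{'time': 0.1, 'qpos': array([-1.33598541e+00,  2.87142991e-01,  1.57806197e+00,  9.39133557e-06,
        1.27859536e+00, -1.49978773e-01]), 'dq': array([ 0.00124296, -0.00063613, -0.00419834,  0.00025046,  0.00100745,
       -0.00036056]), 'joint_efforts': array([ 3.34565575e-04, -4.07295799e+01, -2.93700975e+01, -1.37518327e-04,
        3.41983963e-03,  2.54076909e-06]), 'eef_pos': array([ 0.25328375, -0.62508285,  0.2550245 ]), 'tcp_rot': array([-0.69402989, -0.13598489,  0.69408973, -0.13442498]), 'contact_force': array([-0.32038483,  0.34070041, -0.17747751]), 'wrist_torque': array([0.01960279, 0.03848537, 0.04325761]), 'opening': 1.0007779163280994}
```

View pics/top0.png

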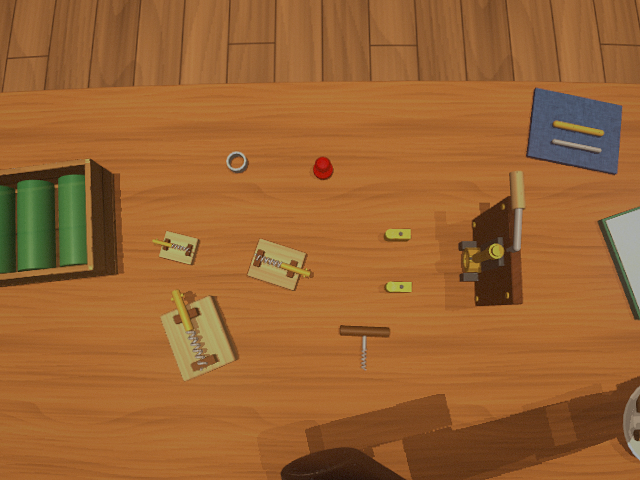

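View pics/side0.png

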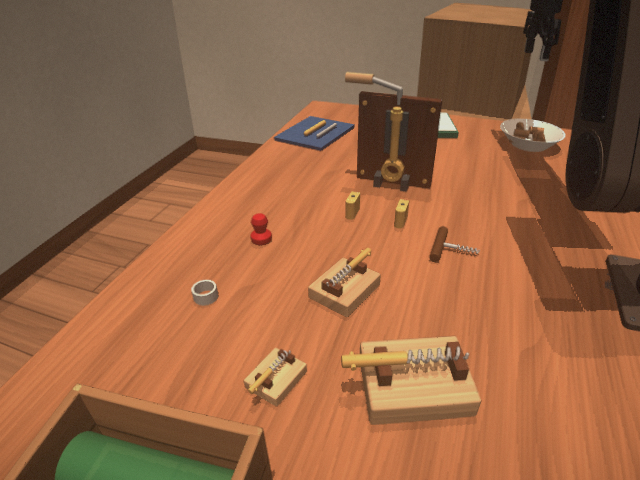

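Candidates for the carriage, in the top view: small at (180,248), middle at (278,264) with its shank towards the cheeks, large at (198,338). I choose the middle one. The cheeks are at (398,234) and (399,287), the stops at about (468,246) and (468,277). Next I measure and check the choice in a crop.

Run:
```python
from h import *
c=ctrl.calibration("top");im=cv2.imread("pics/top0.png")
hsv=cv2.cvtColor(im,cv2.COLOR_BGR2HSV)
for p in [(262,250),(285,283),(395,232),(350,260),(240,200),(300,200),(170,350)]: print(p,hsv[p[1],p[0]])
def comps(m,z):
    for k in cv2.findContours(m,cv2.RETR_EXTERNAL,cv2.CHAIN_APPROX_NONE)[0]:
        if cv2.contourArea(k)<150: continue
        w=np.array([hit(c,*q[0],z)[:2] for q in k]).astype(np.float32)
        r=cv2.minAreaRect(w); print(np.round(r[0],4),np.round(r[1],4),round(r[2],1),np.round(cv2.boxPoints(r),3).tolist(), k.mean((0,1)).round())
m=cv2.inRange(hsv,(14,40,110),(40,175,255));m=cv2.morphologyEx(m,cv2.MORPH_OPEN,np.ones((3,3)));m=cv2.morphologyEx(m,cv2.MORPH_CLOSE,np.ones((7,7)))
print("oak");comps(m,.026)
m2=cv2.inRange(hsv,(22,120,100),(35,255,255));m2[:, :370]=0;m2[:,430:]=0
print("cheek");comps(m2,.04)
v=np.vstack([im[200:320,220:330],]);w=im[200:320,370:540]
o=np.hstack([v,w]);cv2.imwrite("pics/crop1.png",cv2.resize(o,None,fx=2.8,fy=2.8,interpolation=2))
cv2.imwrite("pics/m.png",m|m2)
```

```text
(262, 250) [ 16 155 146]
(285, 283) [ 20 128 176]
(395, 232) [ 28 161 177]
(350, 260) [ 14 185 178]
(240, 200) [ 13 184 168]
(300, 200) [ 14 181 179]
(170, 350) [ 14 182 168]
oak
[ 0.2359 -0.5607] [0.0343 0.1061] 86.8 [[0.18199999630451202, -0.574999988079071], [0.2879999876022339, -0.5809999704360962], [0.28999999165534973, -0.546999990940094], [0.18400000035762787, -0.5410000085830688]] [632. 415.]
[0.4085 0.307 ] [0.1871 0.1137] 22.6 [[0.30000001192092896, 0.3240000009536743], [0.3440000116825104, 0.21899999678134918], [0.5170000195503235, 0.28999999165534973], [0.4729999899864197, 0.39500001072883606]] [195. 334.]
[ 0.4587 -0.5315] [0.07   0.0688] 89.0 [[0.42399999499320984, -0.5659999847412109], [0.492000013589859, -0.5669999718666077], [0.49399998784065247, -0.4970000088214874], [0.42500001192092896, -0.4959999918937683]] [611. 301.]
[ 0.4957 -0.1001] [0.05   0.0179] 89.5 [[0.4869999885559082, -0.125], [0.5040000081062317, -0.125], [0.5049999952316284, -0.07500000298023224], [0.4869999885559082, -0.07500000298023224]] [399. 286.]
[0.5415 0.1396] [0.1091 0.0803] 71.9 [[0.4860000
[... 2146 characters left out ...]
0000019073486]] [89. 41.]
[1.0524 0.72  ] [0.0976 0.2327] 89.8 [[0.9359999895095825, 0.671999990940094], [1.1679999828338623, 0.6710000038146973], [1.1690000295639038, 0.7680000066757202], [0.9359999895095825, 0.7689999938011169]] [28. 45.]
cheek
[ 0.4955 -0.098 ] [0.0491 0.0196] 88.3 [[0.48500001430511475, -0.12200000137090683], [0.5049999952316284, -0.12300000339746475], [0.5059999823570251, -0.07400000095367432], [0.4860000014305115, -0.0729999989271164]] [399. 286.]
[ 0.6002 -0.0991] [0.0501 0.0182] 89.5 [[0.5910000205039978, -0.12399999797344208], [0.609000027179718, -0.12399999797344208], [0.609000027179718, -0.07400000095367432], [0.5910000205039978, -0.07400000095367432]] [399. 233.]
```

View pics/crop1.png

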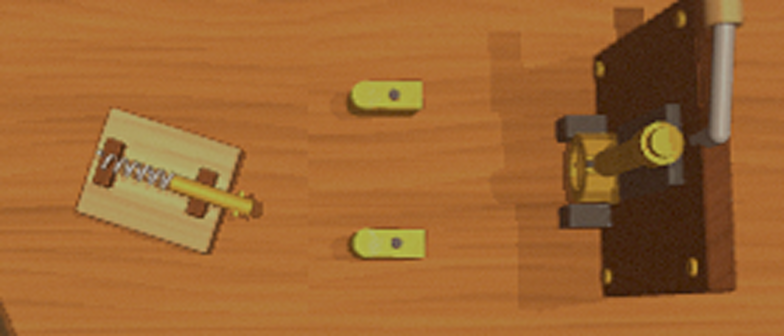

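The crop confirms the middle carriage: 80 mm wide, shank facing the cheeks. The cheek tops measure about 50 x 20 mm and 105 mm apart, as described. Now the carriage edges more closely, plus the tool frame.

```bash
cat >> h.py <<'E'
from scipy.spatial.transform import Rotation as Rn
def oakmask(im):
    hsv=cv2.cvtColor(im,cv2.COLOR_BGR2HSV)
    m=cv2.inRange(hsv,(14,40,110),(40,175,255))
    return cv2.morphologyEx(cv2.morphologyEx(m,cv2.MORPH_OPEN,np.ones((3,3))),cv2.MORPH_CLOSE,np.ones((7,7)))
def lineseg(w,a,b,inset=.012,tol=.006):
    "fit a line to contour points near segment a-b"
    a,b=np.array(a),np.array(b);t=(b-a)/np.linalg.norm(b-a);n=np.array([-t[1],t[0]])
    s=(w-a)@t;d=(w-a)@n;k=(s>inset)&(s<np.linalg.norm(b-a)-inset)&(abs(d)<tol)
    vx,vy,x,y=cv2.fitLine(w[k].astype(np.float32),cv2.DIST_HUBER,0,.01,.01).ravel()
    return np.array([x,y]),np.array([vx,vy]),k.sum()
def carriage(c,im,x,y,yaw):
    """refine carriage pose from top face sides+rear; yaw = angle of its y axis from world y (ccw+)"""
    m=oakmask(im);P=[]
    for k in cv2.findContours(m,cv2.RETR_EXTERNAL,cv2.CHAIN_APPROX_NONE)[0]:
        if cv2.contourArea(k)>150: P+=[hit(c,*q[0],.026)[:2] for q in k]
    P=np.array(P)
    for it in range(3):
        ey=np.array([-np.sin(yaw),np.cos(yaw)]);ex=np.array([ey[1],-ey[0]]);o=np.array([x,y])
        cor=lambda i,j:o+ex*i+ey*j
        out={}
        for nme,a,b in(("L",cor(-.04,-.05),cor(-.04,.05)),("R",cor(.04,-.05),cor(.04,.05)),("rear",cor(-.04,.05),cor(.04,.05)),("nose",cor(-.04,-.05),cor(.04,-.05))):
            try: out[nme]=lineseg(P,a,b)
            except Exception as e: pass
        ys=[np.arctan2(-v[0]*np.sign(v@ey),v[1]*np.sign(v@ey)) for v in[out[k][1] for k in("L","R") if k in out]]
        yaw=np.mean(ys)
        o2=o.copy()
        if "L" in out and "R" in out: o2=o2+ex*np.mean([(out[k][0]-o)@ex for k in("L","R")])
        if "rear" in out and "nose" in out: o2=o2+ey*np.mean([(out[k][0]-o)@ey for k in("rear","nose")])
        elif "nose" in out: o2=o2+ey*((out["nose"][0]-o)@ey+.05)
        elif "rear" in out: o2=o2+ey*((out["rear"][0]-o)@ey-.05)
        x,y=o2
    info={k:(round(float((v[0]-o)@(ex if k in"LR" else ey)),4),int(v[2])) for k,v in out.items()}
    return x,y,yaw,np.degrees(ys),info
E
python3 - <<'E'
from h import *
c=ctrl.calibration("top");im=cv2.imread("pics/top0.png")
print(carriage(c,im,.543,.144,np.radians(-18.2)))
R=Rn.from_quat(ctrl.get_state()["tcp_rot"]).as_matrix();print(R.round(3));print(ctrl.finger_overhang)
# stop fronts / socket: rays at a few heights
for n,p,z in(("stopL",(469,246),.03),("stopR",(471,277),.03)): print(n,hit(c,*p,z).round(4))
E
```

```text
(np.float64(0.5426469989334083), np.float64(0.1434811710603784), np.float64(-0.32443542343807485), array([-18.19024596, -18.98731501]), {'L': (-0.0391, 37), 'R': (0.0391, 36), 'rear': (0.0493, 15), 'nose': (-0.0493, 28)})
[[-0.001  0.375 -0.927]
 [ 0.002 -0.927 -0.375]
 [-1.    -0.002 -0.   ]]
0.025
stopL [ 0.5752 -0.2439  0.03  ]
stopR [ 0.5128 -0.2449  0.03  ]
```

>>> play_rows(targets=[{"delta_pos": [0,0,0.04],"delta_rot": [0,0,0],"claw": 42},{"delta_pos": [0,0,0.08],"delta_rot": [0,0,0],"claw": 42},{"delta_pos": [0,0,0.11],"delta_rot": [0,0,0],"claw": 42},{"delta_pos": [0.316,0.847,0.11],"delta_rot": [0,0,0.274],"claw": 42},{"delta_pos": [0.316,0.847,0.11],"delta_rot": [0,0,0.274],"claw": 42},{"delta_pos": [0.316,0.847,0.11],"delta_rot": [0,0,0.274],"claw": 42},{"delta_pos": [0.316,0.847,0.11],"delta_rot": [0,0,0.274],"claw": 42},{"delta_pos": [0.316,0.847,0.11],"delta_rot": [0,0,0.274],"claw": 42},{"delta_pos": [0.316,0.847,0.11],"delta_rot": [0,0,0.274],"claw": 42},{"delta_pos": [0.316,0.847,0.11],"delta_rot": [0,0,0.274],"claw": 42},{"delta_pos": [0.316,0.847,0.11],"delta_rot": [0,0,0.274],"claw": 42},{"delta_pos": [0.316,0.847,0.11],"delta_rot": [0,0,0.274],"claw": 42},{"delta_pos": [0.316,0.847,0.11],"delta_rot": [0,0,0.274],"claw": 42},{"delta_pos": [0.316,0.847,0.11],"delta_rot": [0,0,0.274],"claw": 42},{"delta_pos": [0.316,0.847,0.11],"delta_rot": [0,0,0.274],"claw": 42},{"delta_pos": [0.316,0.847,0.11],"delta_rot": [0,0,0.274],"claw": 42},{"delta_pos": [0.316,0.847,0.11],"delta_rot": [0,0,0.274],"claw": 42},{"delta_pos": [0.316,0.847,0.11],"delta_rot": [0,0,0.274],"claw": 42},{"delta_pos": [0.316,0.847,0.11],"delta_rot": [0,0,0.274],"claw": 42},{"delta_pos": [0.316,0.847,0.11],"delta_rot": [0,0,0.274],"claw": 42}])

```text
time: 1.77
eef_pos: [0.5009, 0.0408, 0.3647]
tcp_rot: [-0.574, -0.413, 0.575, -0.412]
contact_force: [1.1, -0.3, -0.1]
opening: 0.496
```

>>> play_rows(targets=[{"delta_pos": [0.068,0.181,0],"delta_rot": [0,0,0],"claw": 42},{"delta_pos": [0.068,0.181,0],"delta_rot": [0,0,0],"claw": 42},{"delta_pos": [0.068,0.181,0],"delta_rot": [0,0,0],"claw": 42},{"delta_pos": [0.068,0.181,0],"delta_rot": [0,0,0],"claw": 42},{"delta_pos": [0.068,0.181,0],"delta_rot": [0,0,0],"claw": 42},{"delta_pos": [0.068,0.181,-0.24],"delta_rot": [0,0,0],"claw": 42},{"delta_pos": [0.068,0.181,-0.24],"delta_rot": [0,0,0],"claw": 42},{"delta_pos": [0.068,0.181,-0.24],"delta_rot": [0,0,0],"claw": 42},{"delta_pos": [0.068,0.181,-0.24],"delta_rot": [0,0,0],"claw": 42},{"delta_pos": [0.068,0.181,-0.24],"delta_rot": [0,0,0],"claw": 42},{"delta_pos": [0.068,0.181,-0.24],"delta_rot": [0,0,0],"claw": 42},{"delta_pos": [0.068,0.181,-0.24],"delta_rot": [0,0,0],"claw": 42},{"delta_pos": [0.068,0.181,-0.24],"delta_rot": [0,0,0],"claw": 42}])

```text
time: 2.85
eef_pos: [0.5672, 0.2214, 0.1225]
tcp_rot: [-0.572, -0.414, 0.577, -0.411]
contact_force: [-0.4, 0.9, 1.4]
opening: 0.494
```

```bash
cat >> h.py <<'E'
def st():
    s=ctrl.get_state();R=Rn.from_quat(s["tcp_rot"]).as_matrix()
    print("t",s["time"],"pos",s["eef_pos"].round(4),"yaw",round(np.degrees(np.arctan2(R[1,1],R[0,1])),2),"down",R[:,0].round(3),"F",s["contact_force"].round(1),"q",s["qpos"].round(2),"op",round(s["opening"],3))
E
python3 - <<'E'
from h import *
st();c,im=shot("top","top1")
s,ims=shot("side","side1")
cv2.imwrite("pics/v1.png",np.hstack([im[100:400,100:420],ims[100:400,200:520]]))
E
```

```text
t 2.85 pos [0.5672 0.2214 0.1225] yaw -18.62 down [-0.008 -0.    -1.   ] F [-0.4  0.9  1.4] q [0.21 0.29 1.84 0.   1.03 0.53] op 0.494
```

View pics/v1.png

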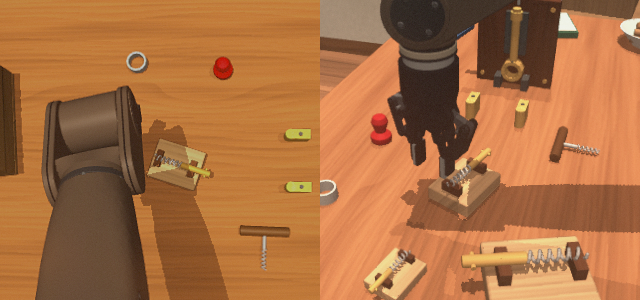

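The top view shows the gripper behind the middle carriage's rear face and nothing disturbed. The side view shows the fingers just above and behind it. Descending and approaching.

>>> play_rows(targets=[{"delta_pos": [0.002,0.001,-0.03],"delta_rot": [0,0,0],"claw": 42},{"delta_pos": [0.002,0.001,-0.06],"delta_rot": [0,0,0],"claw": 42},{"delta_pos": [0.002,0.001,-0.08],"delta_rot": [0,0,0],"claw": 42},{"delta_pos": [0.002,0.001,-0.09],"delta_rot": [0,0,0],"claw": 42},{"delta_pos": [0.002,0.001,-0.09],"delta_rot": [0,0,0],"claw": 42},{"delta_pos": [0.002,0.001,-0.09],"delta_rot": [0,0,0],"claw": 42},{"delta_pos": [-0.001,-0.006,-0.09],"delta_rot": [0,0,0],"claw": 42},{"delta_pos": [-0.003,-0.012,-0.09],"delta_rot": [0,0,0],"claw": 42},{"delta_pos": [-0.004,-0.016,-0.09],"delta_rot": [0,0,0],"claw": 42},{"delta_pos": [-0.004,-0.016,-0.09],"delta_rot": [0,0,0],"claw": 42}])

```text
time: 3.78
eef_pos: [0.5668, 0.2052, 0.0385]
tcp_rot: [0.576, 0.412, -0.573, 0.412]
contact_force: [0.0, -0.4, 0.2]
opening: 0.493
```

Run:
```python
from h import *
st();c,im=shot("top","top2");s,ims=shot("side","side2")
print(carriage(c,im,.5426,.1435,np.radians(-18.6)))
cv2.imwrite("pics/v2.png",np.hstack([cv2.resize(im[180:330,200:350],None,fx=2.6,fy=2.6),cv2.resize(ims[200:350,280:430],None,fx=2.6,fy=2.6)]))
```

```text
t 3.7833 pos [0.5668 0.2052 0.0385] yaw -18.68 down [ 0.003  0.002 -1.   ] F [ 0.  -0.4  0.2] q [0.18 0.4  1.88 0.   0.86 0.5 ] op 0.493
(np.float64(0.5433803477670643), np.float64(0.14448198353928401), np.float64(-0.3231070171985837), array([-18.44786716, -18.57746968]), {'L': (-0.0387, 27), 'R': (0.0386, 35), 'nose': (-0.05, 25)})
```

View pics/v2.png

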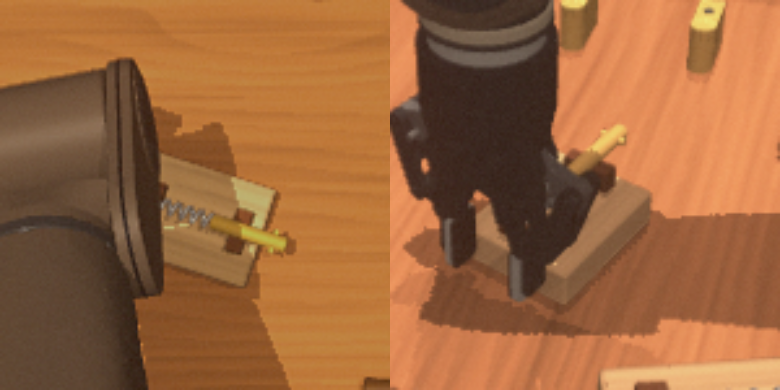

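```bash
cat > plan.py <<'E'
from h import *
from scipy.interpolate import CubicHermiteSpline as H
def plan(x0,y0,yaw0,x1,y1,yaw1,D,step,z,lead=0,N=None):
    "print rows: carriage path from pose0 to pose1, tool centre D behind"
    s=ctrl.get_state();R=Rn.from_quat(s["tcp_rot"]).as_matrix();p=s["eef_pos"];ty=np.arctan2(R[1,1],R[0,1])
    h=H([-y0,-y1],[x0,x1],[np.tan(yaw0),np.tan(yaw1)]);g=np.linspace(-y0,-y1,400)
    print("max curv",abs(h(g,2)).max().round(1))
    n=int(np.ceil((y0-y1)/step))
    for t in np.linspace(-y0,-y1,n+1)[0 if lead else 1:][:N]:
        a=np.arctan(h(t,1)); tp=np.array([h(t)-np.sin(a)*D,-t+np.cos(a)*D])
        print("carr",np.round([h(t),-t,np.degrees(a)],4),"d",(tp-p[:2]).round(4),round(z-p[2],4),"rot",round((a-ty)/np.pi,4))
E
python3 - <<'E'
from plan import *
c=ctrl.calibration("top");im=cv2.imread("pics/top0.png");hsv=cv2.cvtColor(im,cv2.COLOR_BGR2HSV)
m=cv2.inRange(hsv,(22,120,100),(35,255,255));m[:,:370]=0;m[:,430:]=0
P=np.array([hit(c,*q[0],.04)[:2] for k in cv2.findContours(m,0,cv2.CHAIN_APPROX_NONE)[0] if cv2.contourArea(k)>100 for q in k])
for x in(.486,.506,.591,.609):
    o,v,n=lineseg(P,(x,-.123),(x,-.073));v*=np.sign(v[1]);print(x,o.round(4),"xat-.1",(o[0]+(-.1-o[1])*v[0]/v[1]).round(4),np.degrees(v[0]/v[1]).round(2),n)
for a,b in(((.486,-.1225),(.506,-.1225)),((.591,-.124),(.609,-.124))): print("end",lineseg(P,a,b,.003)[0].round(4))
plan(.543,.144,np.radians(-18.6),.549,-.005,np.radians(-.4),.061,.006,.031,1,21)
E
```

```text
0.486 [ 0.4861 -0.0983] xat-.1 0.4861 0.53 13
0.506 [ 0.5037 -0.0982] xat-.1 0.5037 0.52 14
0.591 [ 0.5911 -0.0983] xat-.1 0.5911 0.47 13
0.609 [ 0.6092 -0.0986] xat-.1 0.6092 0.46 13
end [ 0.4957 -0.1225]
end [ 0.5999 -0.1239]
max curv 10.7
carr [  0.543   0.144 -18.6  ] d [-0.0043 -0.004 ] -0.0071 rot 0.0003
carr [  0.5412   0.138  -15.3498] d [-0.0095 -0.0089] -0.0071 rot 0.0184
carr [  0.5397   0.1321 -12.2183] d [-0.0142 -0.0141] -0.0071 rot 0.0358
carr [ 0.5386  0.1261 -9.2382] d [-0.0184 -0.0195] -0.0071 rot 0.0523
carr [ 0.5378  0.1202 -6.4374] d [-0.0222 -0.025 ] -0.0071 rot 0.0679
carr [ 0.5372  0.1142 -3.8376] d [-0.0255 -0.0307] -0.0071 rot 0.0824
carr [ 0.537   0.1082 -1.455 ] d [-0.0283 -0.0366] -0.0071 rot 0.0956
carr [0.5369 0.1023 0.6994] d [-0.0306 -0.0425] -0.0071 rot 0.1076
carr [0.5371 0.0963 2.6191] d [-0.0325 -0.0486] -0.0071 rot 0.1182
carr [0.5375 0.0904 4.3011] d [-0.0339 -0.0546] -0.0071 rot 0.1276
carr [0.538  0.0844 5.7449] d [-0.0349 -0.0607] -0.0071 rot 0.1356
carr [0.5387 0.0784 6.9517] d [-0.0355 -0.0668] -0.0071 rot 0.1423
carr [0.5394 0.0725 7.9237] d [-0.0358 -0.0729] -0.0071 rot 0.1477
carr [0.5403 0.0665 8.6632] d [-0.0357 -0.079 ] -0.0071 rot 0.1518
carr [0.5412 0.0606 9.1727] d [-0.0353 -0.085 ] -0.0071 rot 0.1546
carr [0.5422 0.0546 9.4539] d [-0.0346 -0.091 ] -0.0071 rot 0.1562
carr [0.5432 0.0486 9.508 ] d [-0.0337 -0.097 ] -0.0071 rot 0.1565
carr [0.5442 0.0427 9.335 ] d [-0.0325 -0.1029] -0.0071 rot 0.1555
carr [0.5452 0.0367 8.9344] d [-0.0311 -0.1088] -0.0071 rot 0.1533
carr [0.5461 0.0308 8.3047] d [-0.0295 -0.1147] -0.0071 rot 0.1498
carr [0.5469 0.0248 7.4438] d [-0.0278 -0.1205] -0.0071 rot 0.145
```

>>> play_rows(targets=[{"delta_pos": [-0.003,0.0,-0.007],"delta_rot": [0,0,0],"claw": 42},{"delta_pos": [-0.004,-0.004,-0.007],"delta_rot": [0,0,0],"claw": 42},{"delta_pos": [-0.0095,-0.009,-0.007],"delta_rot": [0,0,0.018],"claw": 42},{"delta_pos": [-0.014,-0.014,-0.007],"delta_rot": [0,0,0.036],"claw": 42},{"delta_pos": [-0.0185,-0.0195,-0.007],"delta_rot": [0,0,0.052],"claw": 42},{"delta_pos": [-0.022,-0.025,-0.007],"delta_rot": [0,0,0.068],"claw": 42},{"delta_pos": [-0.0255,-0.0305,-0.007],"delta_rot": [0,0,0.082],"claw": 42},{"delta_pos": [-0.0285,-0.0365,-0.007],"delta_rot": [0,0,0.096],"claw": 42},{"delta_pos": [-0.0305,-0.0425,-0.007],"delta_rot": [0,0,0.108],"claw": 42},{"delta_pos": [-0.0325,-0.0485,-0.007],"delta_rot": [0,0,0.118],"claw": 42},{"delta_pos": [-0.034,-0.0545,-0.007],"delta_rot": [0,0,0.128],"claw": 42},{"delta_pos": [-0.035,-0.0605,-0.007],"delta_rot": [0,0,0.136],"claw": 42},{"delta_pos": [-0.035,-0.0605,-0.007],"delta_rot": [0,0,0.136],"claw": 42},{"delta_pos": [-0.035,-0.0605,-0.007],"delta_rot": [0,0,0.136],"claw": 42}])

```text
time: 5.05
eef_pos: [0.5315, 0.1451, 0.0307]
tcp_rot: [0.475, 0.525, -0.473, 0.524]
contact_force: [-0.3, -0.4, -0.6]
opening: 0.488
```

```bash
cat >> h.py <<'E'
def look(x,y,deg,f):
    st();c,im=shot("top",f);r=carriage(c,im,x,y,np.radians(deg));p=ctrl.get_state()["eef_pos"][:2]-np.array(r[:2]);a=r[2]
    print("carriage",np.round(r[:2],4),"yaw",np.degrees(a).round(2),r[3].round(2),r[4],"tool rel: lat",round(p@[np.cos(a),np.sin(a)],4),"back",round(p@[-np.sin(a),np.cos(a)],4));return c,im
E
python3 - <<'E'
from h import *
look(.538,.084,5.7,"top3")
E
```

```text
t 5.05 pos [0.5315 0.1451 0.0307] yaw 5.77 down [ 0.001  0.003 -1.   ] F [-0.3 -0.4 -0.6] q [ 0.08  0.32  2.01  0.    0.82 -0.02] op 0.488
carriage [0.5373 0.0848] yaw 6.09 [4.94 7.24] {'L': (-0.0387, 29), 'R': (0.0387, 27), 'nose': (-0.05, 31)} tool rel: lat 0.0008 back 0.0607
```

The carriage tracks the plan to within 1 mm. Continuing the S-curve to just before the cheeks.

Run:
```python
from plan import *
plan(.5375,.0845,np.radians(5.8),.5483,-.01,np.radians(-.5),.0606,.0065,.031,0,21)
```

```text
max curv 5.5
carr [0.5382 0.0782 6.8178] d [-0.0006 -0.0069] 0.0002 rot 0.0058
carr [0.539  0.0719 7.6276] d [-0.0007 -0.0133] 0.0002 rot 0.0103
carr [0.5399 0.0656 8.2314] d [-0.0005 -0.0197] 0.0002 rot 0.0136
carr [0.5408 0.0593 8.6308] d [ 0.0001 -0.0261] 0.0002 rot 0.0158
carr [0.5418 0.053  8.827 ] d [ 0.0008 -0.0324] 0.0002 rot 0.0169
carr [0.5428 0.0467 8.8205] d [ 0.0018 -0.0387] 0.0002 rot 0.0169
carr [0.5437 0.0404 8.6115] d [ 0.003 -0.045] 0.0002 rot 0.0157
carr [0.5447 0.0341 8.1991] d [ 0.0044 -0.0512] 0.0002 rot 0.0134
carr [0.5455 0.0278 7.5823] d [ 0.0059 -0.0574] 0.0002 rot 0.01
carr [0.5463 0.0215 6.7593] d [ 0.0075 -0.0636] 0.0002 rot 0.0054
carr [0.547  0.0152 5.7282] d [ 0.0093 -0.0698] 0.0002 rot -0.0003
carr [0.5476 0.0089 4.4874] d [ 0.0112 -0.076 ] 0.0002 rot -0.0072
carr [5.4800e-01 2.6000e-03 3.0356e+00] d [ 0.0131 -0.0822] 0.0002 rot -0.0153
carr [ 0.5483 -0.0037  1.3726] d [ 0.0151 -0.0884] 0.0002 rot -0.0245
carr [ 0.5483 -0.01   -0.5   ] d [ 0.0172 -0.0947] 0.0002 rot -0.0349
```

>>> play_rows(targets=[{"delta_pos": [-0.0005,-0.007,0],"delta_rot": [0,0,0.006],"claw": 42},{"delta_pos": [-0.0005,-0.0135,0],"delta_rot": [0,0,0.01],"claw": 42},{"delta_pos": [-0.0005,-0.0195,0],"delta_rot": [0,0,0.0135],"claw": 42},{"delta_pos": [0,-0.026,0],"delta_rot": [0,0,0.016],"claw": 42},{"delta_pos": [0.001,-0.0325,0],"delta_rot": [0,0,0.017],"claw": 42},{"delta_pos": [0.002,-0.0385,0],"delta_rot": [0,0,0.017],"claw": 42},{"delta_pos": [0.003,-0.045,0],"delta_rot": [0,0,0.0155],"claw": 42},{"delta_pos": [0.0045,-0.051,0],"delta_rot": [0,0,0.0135],"claw": 42},{"delta_pos": [0.006,-0.0575,0],"delta_rot": [0,0,0.01],"claw": 42},{"delta_pos": [0.0075,-0.0635,0],"delta_rot": [0,0,0.0055],"claw": 42},{"delta_pos": [0.0095,-0.07,0],"delta_rot": [0,0,0],"claw": 42},{"delta_pos": [0.011,-0.076,0],"delta_rot": [0,0,-0.007],"claw": 42},{"delta_pos": [0.013,-0.082,0],"delta_rot": [0,0,-0.015],"claw": 42},{"delta_pos": [0.015,-0.0885,0],"delta_rot": [0,0,-0.0245],"claw": 42},{"delta_pos": [0.017,-0.0945,0],"delta_rot": [0,0,-0.035],"claw": 42},{"delta_pos": [0.017,-0.0945,0],"delta_rot": [0,0,-0.035],"claw": 42}])

```text
time: 6.43
eef_pos: [0.5491, 0.0493, 0.0308]
tcp_rot: [0.504, 0.497, -0.502, 0.497]
contact_force: [0.2, 0.3, 0.0]
opening: 0.493
```

Run:
```python
from h import *
c,im=look(.548,-.01,-.5,"top4")
cv2.imwrite("pics/v4.png",cv2.resize(im[190:330,290:530],None,fx=3.2,fy=3.2,interpolation=2))
```

```text
t 6.4333 pos [0.5491 0.0493 0.0308] yaw -0.66 down [ 0.002  0.002 -1.   ] F [0.2 0.3 0. ] q [-0.1   0.32  2.01  0.    0.82 -0.09] op 0.493
carriage [ 0.5471 -0.0102] yaw -0.46 [-0.46 -0.47] {'L': (-0.0386, 16), 'R': (0.0379, 12), 'nose': (-0.0499, 30)} tool rel: lat 0.0012 back 0.0599
```

View pics/v4.png

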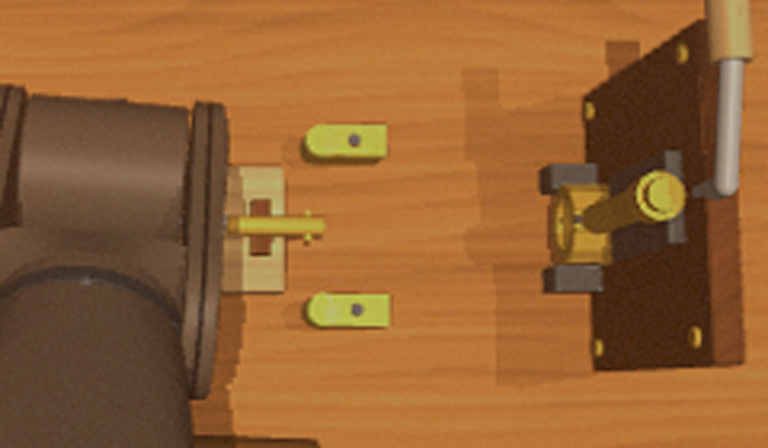

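The top view shows the carriage square at the entry: nose edge at crop x≈284, cheek entry ends at x≈303, shank pointing at the socket at about (565,225). Offset is about 1 mm, yaw −0.5°, matching the puller axis. Pushing into the gap.

>>> play_rows(targets=[{"delta_pos": [0.0001,-0.005,0],"delta_rot": [0,0,0.001],"claw": 42},{"delta_pos": [0.0003,-0.01,0],"delta_rot": [0,0,0.001],"claw": 42},{"delta_pos": [0.0005,-0.015,0],"delta_rot": [0,0,0.001],"claw": 42},{"delta_pos": [0.0007,-0.02,0],"delta_rot": [0,0,0.001],"claw": 42},{"delta_pos": [0.0008,-0.025,0],"delta_rot": [0,0,0.001],"claw": 42},{"delta_pos": [0.0008,-0.03,0],"delta_rot": [0,0,0.001],"claw": 42},{"delta_pos": [0.0008,-0.035,0],"delta_rot": [0,0,0.001],"claw": 42},{"delta_pos": [0.0008,-0.04,0],"delta_rot": [0,0,0.001],"claw": 42},{"delta_pos": [0.0008,-0.045,0],"delta_rot": [0,0,0.001],"claw": 42},{"delta_pos": [0.0007,-0.05,0],"delta_rot": [0,0,0.001],"claw": 42},{"delta_pos": [0.0006,-0.055,0],"delta_rot": [0,0,0.001],"claw": 42},{"delta_pos": [0.0006,-0.055,0],"delta_rot": [0,0,0.001],"claw": 42}])

```text
time: 7.48
eef_pos: [0.5495, -0.0065, 0.0307]
tcp_rot: [0.502, 0.498, -0.501, 0.498]
contact_force: [-0.1, 0.2, -0.3]
opening: 0.492
```

Run:
```python
from h import *
c,im=look(.548,-.066,-.5,"top5")
```

```text
t 7.4833 pos [ 0.5495 -0.0065  0.0307] yaw -0.42 down [ 0.002  0.001 -1.   ] F [-0.1  0.2 -0.3] q [-0.2   0.31  2.01  0.    0.82 -0.19] op 0.492
carriage [ 0.546 -0.066] yaw 66.58 [66.58] {'L': (-0.0411, 39), 'nose': (-0.05, 5)} tool rel: lat 0.0562 back 0.0204
```

>>> play_rows(targets=[{"delta_pos": [0,-0.005,0],"delta_rot": [0,0,0],"claw": 42},{"delta_pos": [-0.0001,-0.01,0],"delta_rot": [0,0,0],"claw": 42},{"delta_pos": [-0.0001,-0.015,0],"delta_rot": [0,0,0],"claw": 42},{"delta_pos": [-0.0002,-0.02,0],"delta_rot": [0,0,0],"claw": 42},{"delta_pos": [-0.0002,-0.025,0],"delta_rot": [0,0,0],"claw": 42},{"delta_pos": [-0.0003,-0.03,0],"delta_rot": [0,0,0],"claw": 42},{"delta_pos": [-0.0003,-0.035,0],"delta_rot": [0,0,0],"claw": 42},{"delta_pos": [-0.0004,-0.04,0],"delta_rot": [0,0,0],"claw": 42},{"delta_pos": [-0.0004,-0.045,0],"delta_rot": [0,0,0],"claw": 42},{"delta_pos": [-0.0005,-0.05,0],"delta_rot": [0,0,0],"claw": 42},{"delta_pos": [-0.0005,-0.055,0],"delta_rot": [0,0,0],"claw": 42},{"delta_pos": [-0.0006,-0.06,0],"delta_rot": [0,0,0],"claw": 42},{"delta_pos": [-0.0006,-0.065,0],"delta_rot": [0,0,0],"claw": 42},{"delta_pos": [-0.0007,-0.07,0],"delta_rot": [0,0,0],"claw": 42},{"delta_pos": [-0.0008,-0.075,0],"delta_rot": [0,0,0],"claw": 42},{"delta_pos": [-0.0008,-0.08,0],"delta_rot": [0,0,0],"claw": 42},{"delta_pos": [-0.0008,-0.085,0],"delta_rot": [0,0,0],"claw": 42},{"delta_pos": [-0.0008,-0.085,0],"delta_rot": [0,0,0],"claw": 42}])

```text
time: 9.03
eef_pos: [0.5489, -0.0925, 0.0308]
tcp_rot: [0.502, 0.497, -0.501, 0.499]
contact_force: [0.0, -0.5, 0.5]
opening: 0.49
```

Run:
```python
from h import *
st();c,im=shot("top","top6")
cv2.imwrite("pics/v6.png",cv2.resize(im[190:330,290:530],None,fx=3.2,fy=3.2,interpolation=2))
print([np.round(proj(c,(x,y,z)),1).tolist() for x,y,z in((.547+.04,-.2016,.026),(.547-.04,-.2016,.026),(.547,-.2236,.044))])
```

```text
t 9.0333 pos [ 0.5489 -0.0925  0.0308] yaw -0.44 down [ 0.002 -0.    -1.   ] F [ 0.  -0.5  0.5] q [-0.35  0.33  1.99  0.    0.82 -0.34] op 0.49
[[447.4, 240.6], [449.1, 280.3], [461.5, 259.3]]
```

View pics/v6.png

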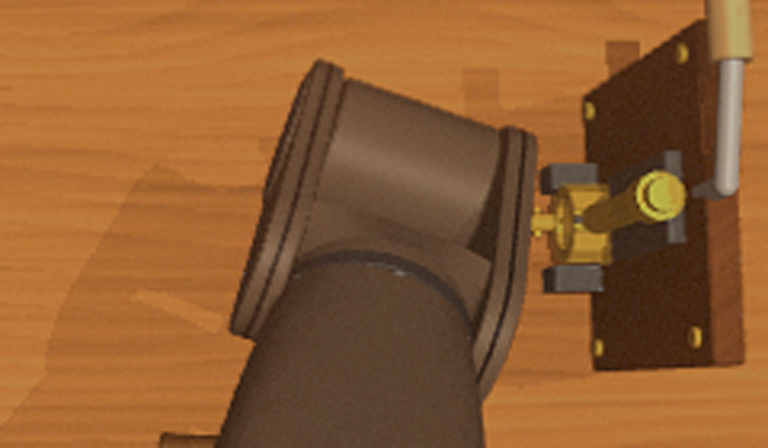

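The shank tip shows at crop (552,222), full image (462.5,259.4). I predicted (461.5,259.3), so it is on line. About 25 mm remain.

>>> play_rows(targets=[{"delta_pos": [0,-0.004,0],"delta_rot": [0,0,0],"claw": 42},{"delta_pos": [0,-0.008,0],"delta_rot": [0,0,0],"claw": 42},{"delta_pos": [-0.0001,-0.012,0],"delta_rot": [0,0,0],"claw": 42},{"delta_pos": [-0.0001,-0.016,0],"delta_rot": [0,0,0],"claw": 42},{"delta_pos": [-0.0002,-0.019,0],"delta_rot": [0,0,0],"claw": 42},{"delta_pos": [-0.0002,-0.021,0],"delta_rot": [0,0,0],"claw": 42},{"delta_pos": [-0.0002,-0.023,0],"delta_rot": [0,0,0],"claw": 42},{"delta_pos": [-0.0002,-0.025,0],"delta_rot": [0,0,0],"claw": 42},{"delta_pos": [-0.0002,-0.0255,0],"delta_rot": [0,0,0],"claw": 42}])

```text
time: 9.83
eef_pos: [0.5487, -0.118, 0.0308]
tcp_rot: [0.502, 0.497, -0.501, 0.499]
contact_force: [-0.0, 3.0, 0.8]
opening: 0.495
```

>>> play_rows(targets=[{"delta_pos": [0,-0.001,0],"delta_rot": [0,0,0],"claw": 42},{"delta_pos": [0,-0.002,0],"delta_rot": [0,0,0],"claw": 42},{"delta_pos": [0,-0.002,0],"delta_rot": [0,0,0],"claw": 42}])

```text
time: 10.08
eef_pos: [0.5488, -0.1181, 0.0308]
tcp_rot: [0.504, 0.498, -0.501, 0.497]
contact_force: [1.7, 9.7, 1.4]
opening: 0.495
```

The tool stopped at y = −0.118 as predicted and the force is rising, so the carriage is against the stops. Backing off straight, then up and clear.

>>> play_rows(targets=[{"delta_pos": [0,0.005,0],"delta_rot": [0,0,0],"claw": 42},{"delta_pos": [0,0.02,0],"delta_rot": [0,0,0],"claw": 42},{"delta_pos": [0,0.045,0],"delta_rot": [0,0,0],"claw": 42},{"delta_pos": [0,0.075,0],"delta_rot": [0,0,0],"claw": 42},{"delta_pos": [0,0.1,0.01],"delta_rot": [0,0,0],"claw": 42},{"delta_pos": [0,0.11,0.05],"delta_rot": [0,0,0],"claw": 42},{"delta_pos": [0,0.12,0.09],"delta_rot": [0,0,0],"claw": 42},{"delta_pos": [-0.02,0.16,0.12],"delta_rot": [0,0,0],"claw": 42},{"delta_pos": [-0.04,0.2,0.15],"delta_rot": [0,0,0],"claw": 42},{"delta_pos": [-0.05,0.24,0.18],"delta_rot": [0,0,0],"claw": 42},{"delta_pos": [-0.05,0.27,0.2],"delta_rot": [0,0,0],"claw": 42},{"delta_pos": [-0.05,0.3,0.2],"delta_rot": [0,0,0],"claw": 42},{"delta_pos": [-0.05,0.3,0.2],"delta_rot": [0,0,0],"claw": 42}])

```text
time: 11.17
eef_pos: [0.4996, 0.1856, 0.2349]
tcp_rot: [0.505, 0.497, -0.498, 0.5]
contact_force: [1.0, -0.4, 0.6]
opening: 0.488
```

Run:
```python
from h import *
st();c,im=shot("top","top7");s,ims=shot("side","side7")
hsv=cv2.cvtColor(im,cv2.COLOR_BGR2HSV);m=cv2.inRange(hsv,(14,40,110),(40,175,255));m[:,:405]=0;m[:,465:]=0
P=np.array([hit(c,*q[0],.026)[:2] for k in cv2.findContours(m,0,cv2.CHAIN_APPROX_NONE)[0] if cv2.contourArea(k)>100 for q in k])
for n,a,b in(("L",(.507,-.228),(.507,-.128)),("R",(.587,-.228),(.587,-.128)),("rear",(.507,-.128),(.587,-.128)),("nose",(.507,-.228),(.587,-.228))):
    try:o,v,k=lineseg(P,a,b);print(n,o.round(4),np.degrees(np.arctan2(v[1],v[0])).round(2),k)
    except Exception as e: print(n,"none")
a=cv2.imread("pics/top0.png");d=cv2.absdiff(a,im)
for n,(x,y) in dict(collar=(237,162),stopper=(323,168),corkscrew=(365,345)).items(): print(n,"mean change",d[y-25:y+25,x-25:x+25].mean().round(2))
cv2.imwrite("pics/v7.png",np.hstack([cv2.resize(im[130:380,220:520],None,fx=1.4,fy=1.4),cv2.resize(ims[120:270,300:516],(380,350))[:350]]))
```

```text
t 11.1667 pos [0.4996 0.1856 0.2349] yaw -0.33 down [ 0.01   0.005 -1.   ] F [ 1.  -0.4  0.6] q [ 0.16 -0.01  1.95  0.    1.19  0.17] op 0.488
L [ 0.5093 -0.1746] 87.53 45
R [ 0.5865 -0.1813] 89.53 37
rear [ 0.5523 -0.1287] -1.87 28
nose [ 0.5494 -0.2265] 0.06 35
collar mean change 12.09
stopper mean change 11.5
corkscrew mean change 11.13
```

View pics/v7.png

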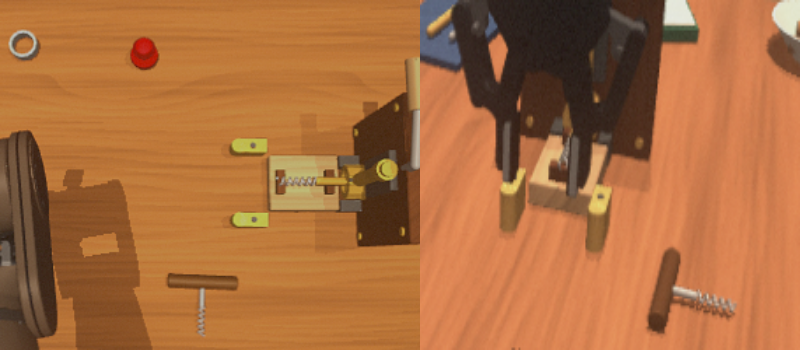

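The final view shows the carriage between the cheeks and the stops, nose touching the stops and the shank in the socket. The collar (236,161), stopper (323,168) and corkscrew are at their starting pixels, and the hand is clear. Handing in.

```bash
python3 -c "
from plant import ctrl
print(ctrl.sign_off())"
```

```text
the job is handed in; nothing more can be done
None
```

I pushed the middle-sized carriage with two fingertips on its rear face, in an S-curve and then straight between the cheeks until it met the stops. I then backed the hand off and handed the job in at about 11 s of robot time; it gave no verdict.

**Last checks:**
- **At the stops:** the tool stopped at the predicted y = −0.118 m, with the push force rising to about 10 N.
- **Carriage position:** its centre measured about (0.548, −0.178) m, roughly 1 mm off the puller's centre line and within 1 mm of the home position. The shank showed in the socket.
- **Bystanders:** the collar and stopper were at their starting pixels, and the corkscrew looked unmoved by eye. A picture difference around the three rose about equally (11–12 grey levels), which I took for a lighting change and did not look into further.

**Checks that failed or disagreed:**
- **Angle:** the edge fits of the carriage's turn spread by about 2°, with one side at 87.5° and the other at 89.5°. The limit is about 6.9°.
- **Mid-gap look:** one camera measurement inside the gap was spoiled by the arm and cheeks. There I relied on the near-zero force and the tool position, and the next view showed the shank on line.

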